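# Roll the steel roller up the loading gutter into the gauge nest and take its reading

### The job

With the fingertips only, gently push the steel roller that stands in the gauge's loading gutter up the ramp and over the crest, so that it settles in the nest against the backstop and stays there without rolling back; do not pinch, lift or ram it. Then, with the roller resting untouched in the nest, press the large round key on the readout box fully down and let it go to take the reading. Leave the small key and everything else on the plate alone.

Things in the scene. Friction and masses are not known exactly. Their poses are not given: they have to be found in the camera images.
- roller: Solid turned steel roller, 70 mm diameter, 20 mm wide, about 0.5 kg, ground and oiled (it slides easily on the gutter's steel), standing on its rim in the gutter so that it can roll along it. Origin at its centre; its y axis is its own axis (it turns about y as it rolls, so its x and z axes turn too). It starts on the level bed of the gutter, anywhere along it.
- gauge: Diameter gauge screwed to a 25 mm thick fixture plate: a straight open gutter on a 325 x 75 mm base. Origin at the base's underside, x along the gutter's centre line and uphill, y across, z up. Gutter floor: level at z = 22 mm from x = -137 (low end plate) to -55 mm, up 9 degrees to the crest (x = 75, z = 42.6 mm), then down 9 degrees into the nest, to the backstop's face at x = 140 mm. It does not move.
- nest (a point): Where the roller's centre lies when it rests in the nest against the backstop: x = 105, z = 73 mm in the gauge's frame. The steel backstop (12 mm thick, 50 mm wide) reaches z = 91 mm; behind it a round dial indicator (57 mm wide, top at z = 87 mm) reaches x = 222 mm.
- crest (a point): Point on the gutter floor's centre line at the crest between ramp and nest. On the ramp the roller rolls back down if let go; once its centre is 6 mm past the crest it runs by itself down into the nest.
- ramp_foot (a point): Point on the gutter floor's centre line where the level bed ends and the ramp begins. The channel is 23 mm wide inside; its 5 mm thick side walls and the low end plate stand 20 mm above the floor all along, so a fingertip held 25 to 30 mm above the floor clears them and meets the roller near its middle height.
- readout: Grey readout box, 95 mm (x) by 130 mm (y) by 36 mm high, fixed on the desk to the left or the right of the fixture plate, with a dark display 40 mm high along its far (+x) half and two round grey keys on its near (-x) half. Origin at the centre of its underside, z up.
- measure_key (a joint): Travel of the large round key (36 mm diameter, in a dark collar of 52 mm): 0 up, 0.006 m fully down. A sprung key: it takes 1.5 N to start and 5 N to hold it fully down, and it rises when let go.
- measure_key_top (a point): Centre of the large key's top face, 58 mm above the desk when up; it is pressed straight down.
- zero_key (a joint): Travel of the small round key (16 mm diameter, in a 32 mm collar), 66 mm from the large one: 0 up, 0.006 m fully down. Not to be pressed.
- zero_key_top (a point): Centre of the small key's top face.
- sample_block: Blue plastic sample casting with round bosses, 90 x 130 mm, 44 mm high, fixed on the desk on the other side of the plate from the readout box. Origin at the centre of its underside. Bystander.
- spare_roller: A second roller of the same batch, lying flat on the plate on the robot's side of the gauge (70 mm diameter, 20 mm high). Origin at the centre of its underside. Bystander.
- ring_gauge: Steel setting ring lying flat on the plate beyond the gauge (56 mm outside, 30 mm bore, 16 mm high). Origin at the centre of its underside. Bystander.
- plug_gauge: Plug gauge standing upright on the plate beyond the gauge (22 mm diameter, 80 mm tall, easily knocked over). Origin at the centre of its underside. Bystander.
- brush: Cleaning brush lying on the plate at its far side, behind the gauge, about 200 mm long. Bystander.
Not all that is in view belongs to the job. Leave any purple look-alike of the roller alone.

How it is judged:
On the way, in this order (a step that is already met when the one before it is completed fails the run):
1. the roller rests in the nest against the backstop, untouched by the fingers (distance between roller and nest below 0.005 m and linear speed of roller below 0.03 m/s and contact force between the fingers and roller below 0.1 N), for 0.3 s.
2. the large key is pressed fully down while the roller rests in the nest (value of joint measure_key above 0.0045 m and distance between roller and nest below 0.005 m), for 0.05 s.
At the end, for the whole second after the job is handed in: The roller is at rest with its centre within 5 mm of its seat in the nest, against the backstop, and the large key has been pressed (past 4.5 of its 6 mm) and is up again (distance between roller and nest below 0.005 m and linear speed of roller below 0.03 m/s and angular speed of roller below 0.5 rad/s and value of joint measure_key below 0.0015 m); the robot touches nothing.
It fails at once if the roller is lifted (more than about 10 mm off the gutter floor) (z of roller in the frame of gauge above 0.09 m or (x of roller in the frame of gauge below 0.01 m and z of roller in the frame of gauge above 0.08 m) or (x of roller in the frame of gauge below -0.05 m and z of roller in the frame of gauge above 0.069 m)).
It fails at once if the roller is pinched or rammed (fingers bear on it with more than 25 N) (contact force between the fingers and roller above 25 N).
It fails at once if the large key is pressed before the roller is in the nest (value of joint measure_key above 0.003 m and distance between roller and nest above 0.008 m).
It fails at once if the small key is pressed (value of joint zero_key above 0.002 m).
It fails at once if a bystander on the plate is moved more than 15 mm or tipped (distance of any of spare_roller, ring_gauge, plug_gauge, brush from where it was at the start of the episode above 0.015 m or angle between plug_gauge's own z axis and vertical above 0.3 rad).
It also fails if it takes over 45 s, if anything falls off the work surface, if the arm or the gripper's body presses on something with over 40 N, if the wrist force passes 120 N, or if a joint passes its speed limit or range.

### The arm

A 6-joint arm with a two-finger parallel gripper is mounted at the origin on the work surface. World frame = base frame: x ahead of the robot, y to its left, z up, the work surface at z = 0. Lengths are in m, angles in rad, forces in N, time in s.
With the tool pointing down it reaches from about 0.35 to 0.975 m from the base axis. Payload 4.9 kg.
Tool frame: the origin (TCP) lies at the very end of the fingers, on their centre line; the grasp point (between the pads) lies 19 mm behind it (pinch_z is the distance from the TCP to the grasp point, in m); z points along the fingers, y is the line along which they close (so a half turn about z gives the same grasp; the last joint's range is limited). The gripper opens to 85 mm and grips with 20 to 120 N. Pads are 22 mm wide; open, the fingers measure 114 mm over their backs; the gripper's body (76 mm by 85 mm) begins 54 mm behind the grasp point. The pads swing forward as they close: fully open they stand 13 mm farther back than shut.
Start: joints at [1.169, 0.053, 1.613, -0, 1.476, -0.119], TCP at [0.174, 0.6, 0.231] pointing down, gripper open.
Joint ranges: [-3.01, 3.01], [-1.01, 2.22], [0.06, 2.58], [-1.02, 4.17], [0.09, 2.62], [-3.14, 3.14]. Speed limits (rad/s): [2.57, 2.57, 3.14, 3.14, 3.14, 3.14].

### API

Orientations are given as a unit quaternion [w, x, y, z].
In Python, from plant import * gives the robot as it stands. The module is installed in compiled form; this text tells all that it offers.
- The arm moves only by the tool play_rows, never from a script. Its arguments are lists of equal length, an entry for each row: "linear": the shift along the world's x, y, z in m, a list of three; "turn": the turn about the world's z in degrees. A call has 1 to 8 rows; each row shifts and turns the commanded pose from where the row before left it; what a row does not reach is not made up. A row lasts 1/8 s, in which the tool goes at most 62.5 mm and 10.7 degrees, less where a joint would pass 70% of its speed; a pose out of reach is approached as far as the arm can. A call is refused whole if a number of a shift passes 0.0625 or a number of a turn 10.7, either way. A call with a gripper value outside its range is refused whole. "hand" is the finger opening in m, from 0 to 0.0854, set as the call begins (left out, the last holds). The fingers move at their own pace and stop on an object; the grip force is fixed at half the most. Time passes only in rows, so rows that do not move let the fingers close. It gives the time, the measured TCP pose, the force, the opening and the grip force at its end, in the units of the state.
- state(): the state, without advancing time (a new reading comes with each control period).
- grab_frame(name): name is "scene" or "top" or "wrist"; returns the picture (400x640x3 uint8, red, green, blue); there is no depth.
- camera_info(name): a dict with "camera_matrix" (3x3 intrinsics, pixels), "origin" and "attitude" of the camera in the world; the wrist camera has in their place "mount" (4x4, takes a point from camera to tool coordinates, whose origin is the TCP and whose axes are the flange's). Camera axes: x right, y down, z forward; pixel columns grow to the right and rows downward; lengths in m; the calibration is good to about 2 mm. A picture is of the moment at which its call begins: read the wrist's pose just before it. camera_info takes no time and is no camera call.
- job_done(): hands the job in; it is judged then, once.
Trained networks look in the newest picture that a camera, given by its name, has taken for a name from the list of things; names that differ only in an ending like _2 or _b are one class to them, and where a whole thing is asked for, a point or a joint stands for the part that bears it (a point fixed in the world has none). Each returns a list of dicts, best first, with "p" (0 to 1); they miss things now and then, are a little off and sometimes report something else, mostly with a low value. They report only what shows in the picture. A call takes as long as a camera call. They do not tell look-alikes from the thing itself.
- trace(camera, thing): "region" (400x640 bool, what is visible of it) and "location" ([column, row] in pixels, amid what is visible of it).
The state is a dict: "time": time; "joint_pos": joint angles; "joint_vel": joint speeds; "joint_efforts": joint torques, N m; "tool_pos": TCP position; "tool_rot": TCP orientation; "contact_force": force on the tool from outside, world axes, zero at the start; "ft_torque": the same for the moment, N m; "gripper_width": opening from 0.0 (shut) to 1.0 (fully open); "grasp_force": force on a finger pad.
Only numpy, scipy, OpenCV 4.12 (cv2) and the standard library are available. Lean on these libraries where they do the work, as an engineer would, in place of code of your own. Each camera call takes 0.05 s, during which the arm holds its last target. There are 200 camera calls.

## Working session

There is one attempt and no reset: what is moved stays moved. The work goes in short steps, Python scripts to look and compute and a tool call to move; the robot and the scene stay as the last step left them, time stands still between calls to the robot, and variables do not carry over. Pictures are saved under pics/ and viewed, at most 10 in all, crops included, and the job is handed in when it is done.

Besides the shell and the picture viewer there is one more tool, called after "Emit:" as name([rows], argument=value, ...), one row to a line, values as JSON. play_rows: Moves the arm, as the interface text tells. Its arguments: {"type":"object","properties":{"linear":{"type":"array","items":{"type":"array","items":{"type":"number"}}},"turn":{"type":"array","items":{"type":"number"}},"hand":{"type":"number"}},"required":["linear","turn"]}

```bash
mkdir -p pics
cat > h.py <<'E'
from plant import *
import numpy as np, cv2
def cam(n):
    c=camera_info(n); return np.array(c["camera_matrix"]),np.array(c["origin"]),c["attitude"]
def R(a):
    a=np.array(a,float)
    if a.shape==(3,3): return a
    from scipy.spatial.transform import Rotation as Q
    return Q.from_quat([a[1],a[2],a[3],a[0]]).as_matrix()
def onz(n,px,z):
    K,o,a=cam(n); d=R(a)@np.linalg.solve(K,[px[0],px[1],1.]); return o+d*(z-o[2])/d[2]
def proj(n,p):
    K,o,a=cam(n); q=K@(R(a).T@(np.array(p)-o)); return q[:2]/q[2]
E
python3 - <<'E'
from h import *
s=state();print(s["time"],s["tool_pos"],s["tool_rot"],s["gripper_width"])
for n in("scene","top"):
    print(n,camera_info(n)); f=grab_frame(n); cv2.imwrite(f"pics/{n}0.png",f[:,:,::-1])
    for t in("roller","gauge","readout","measure_key_top","zero_key_top","measure_key","zero_key","spare_roller","plug_gauge","ring_gauge","brush","crest","ramp_foot","nest","sample_block"):
        try: print(t,[(round(d["p"],2),np.round(d["location"],1).tolist(),int(d["region"].sum())) for d in trace(n,t)[:3]])
        except Exception as e: print(t,e)
print(camera_info("wrist"))
E
```

```text
0.0 [0.17416182 0.59961973 0.23009563] [-2.52144705e-04  1.40894352e-01  9.90024150e-01 -9.49039413e-04] 0.9974675794071325
scene {'camera_matrix': array([[452.57868097,   0.        , 310.62172766],
       [  0.        , 452.57868097, 192.65146007],
       [  0.        ,   0.        ,   1.        ]]), 'origin': array([1.20236645, 0.53000034, 0.7053603 ]), 'attitude': array([-0.2038922 ,  0.39595118,  0.79735795, -0.40727254])}
roller [(0.93, [291.4, 135.5], 362), (0.69, [444.3, 261.9], 63), (0.55, [180.6, 167.4], 356)]
gauge [(0.56, [320.0, 203.6], 4359)]
readout [(0.57, [451.9, 287.8], 3134)]
measure_key_top [(0.64, [472.9, 281.5], 222), (0.32, [208.3, 154.6], 990)]
zero_key_top []
measure_key [(0.53, [475.7, 278.0], 256)]
zero_key [(0.28, [473.2, 281.8], 247)]
spare_roller [(0.8, [301.2, 181.9], 315)]
plug_gauge [(0.67, [309.9, 227.3], 277)]
ring_gauge [(0.59, [265.9, 227.3], 415)]
brush [(0.98, [286.7, 246.4], 1197)]
crest [(0.66, [444.1, 264.0], 53), (0.59, [315.1, 208.0], 4282), (0.59, [473.8, 279.8], 268)]
ramp_foot [(0.72, [317.3, 204.6], 4305)]
nest [(0.68, [314.7, 207.0], 42
[... 975 characters left out ...]
31, [291.1, 126.4], 817)]
ramp_foot [(0.92, [304.5, 175.8], 3511)]
nest [(0.85, [305.8, 177.5], 3611)]
sample_block [(0.66, [452.4, 203.7], 1631), (0.65, [169.1, 167.7], 1917)]
{'camera_matrix': array([[355.18126969,   0.        , 318.97990761],
       [  0.        , 355.18126969, 198.65928019],
       [  0.        ,   0.        ,   1.        ]]), 'mount': array([[-4.36726891e-04, -9.64601171e-01, -2.63712703e-01,
         6.69518275e-02],
       [ 9.99999891e-01, -3.77196493e-04, -2.76371455e-04,
         3.14024421e-04],
       [ 1.67116723e-04, -2.63712795e-01,  9.64601230e-01,
        -1.42040357e-01],
       [ 0.00000000e+00,  0.00000000e+00,  0.00000000e+00,
         1.00000000e+00]])}
```

View pics/scene0.png

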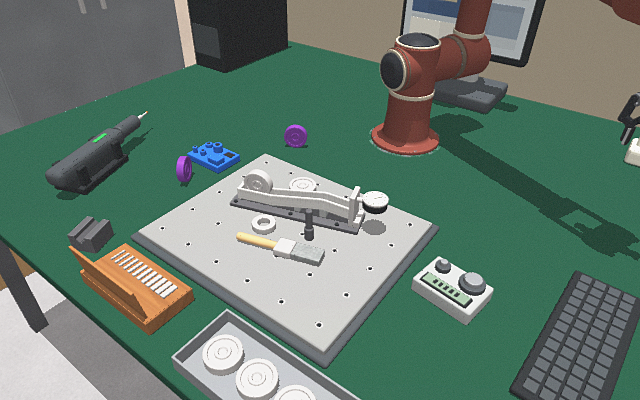

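View pics/top0.png

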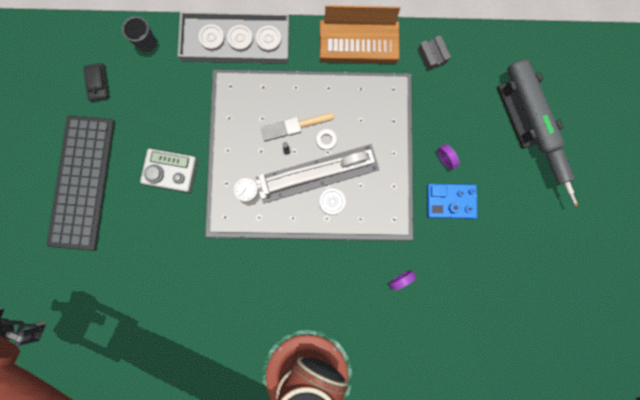

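Top view: the steel roller is in the gutter at about (355,158), with the dial and nest end at (245,189). The spare roller lies flat at (332,201), and the readout is at (168,170) with its large key at (153,173) and small key at (178,178). The purple discs at (449,156) and (401,279) are look-alikes, so the roller to push is the grey one standing in the gutter. The scene view agrees, showing it at (257,181).

Run:
```python
from h import *
for nm,p,z in [("dial",(245,189),.11),("roller top",(355,157),.115),("lowend",(377,158),.045),("bigkey",(153,173),.058),("small",(178,178),.058),("spare",(332,201),.045),("plug",(286,148),.1),("ring",(326,139),.04),("readout",(169,170),.036)]:
    print(nm,np.round(onz("top",p,z),3))
f=cv2.imread("pics/top0.png"); a=cv2.resize(f[140:215,230:390],(800,375),interpolation=cv2.INTER_CUBIC)
g=cv2.imread("pics/scene0.png"); b=cv2.resize(g[165:235,225:395],(544,224),interpolation=cv2.INTER_CUBIC)
c=cv2.resize(f[145:195,138:198],(256,213),interpolation=cv2.INTER_CUBIC)
o=np.zeros((600,800,3),np.uint8);o[:375]=a;o[375:599,:544]=b;o[375:588,544:]=c;cv2.imwrite("pics/crop.png",o)
```

```text
dial [0.474 0.161 0.11 ]
roller top [ 0.559 -0.112  0.115]
lowend [ 0.571 -0.178  0.045]
bigkey [0.518 0.409 0.058]
small [0.506 0.343 0.058]
spare [ 0.454 -0.059  0.045]
plug [0.582 0.062 0.1  ]
ring [ 0.622 -0.042  0.04 ]
readout [0.531 0.375 0.036]
```

View pics/crop.png

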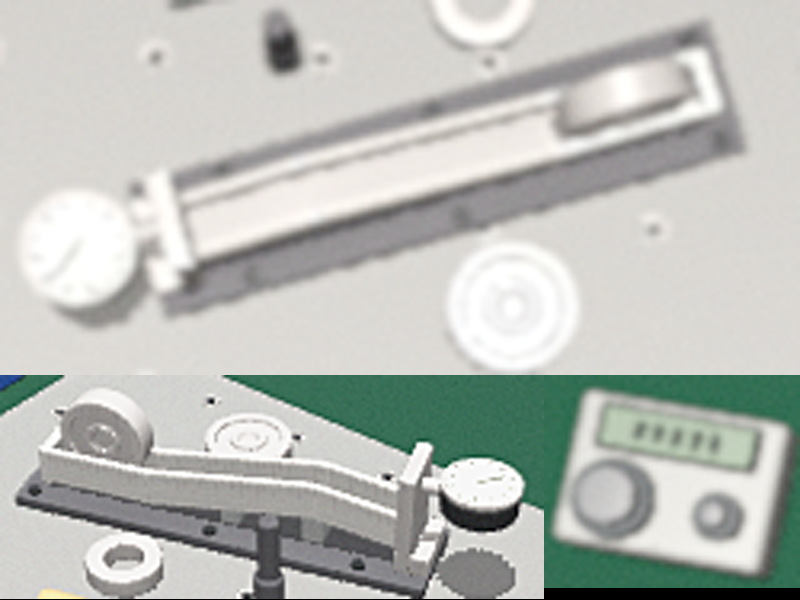

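The crop confirms it: the steel roller stands in the gutter with its silhouette centred at crop (626,95), close to the low end plate at (715,80). The base corners are at crop (705,22), (745,150), (165,315) and (130,190).

Run:
```python
from h import *
u=lambda a,b:(230+a/5-.4,140+b/5-.4)
from scipy.optimize import least_squares
C=[(-162.5,37.5),(-162.5,-37.5),(162.5,-37.5),(162.5,37.5)]
W=[onz("top",u(*p),.032)[:2] for p in[(705,22),(745,150),(165,315),(130,190)]]
for w in W: print(np.round(w,4))
def f(q):
    c,s=np.cos(q[2]),np.sin(q[2]); return np.concatenate([np.array([[c,-s],[s,c]])@np.array(a)/1000+q[:2]-w for a,w in zip(C,W)])
for off in [np.pi/2]:
    r=least_squares(f,[.5,0,off]);print(r.x,np.degrees(r.x[2]),np.round(r.fun*1000,1))
x,y,t=r.x;c,s=np.cos(t),np.sin(t)
G=lambda a,b,z:np.array([x+c*a-s*b,y+s*a+c*b,z+.025])
p=onz("top",u(626,95),.082);d=p[:2]-[x,y];print("roller",p,"in gauge",d@[c,s],d@[-s,c])
for n,a in dict(nest=(.105,0,.073),crest=(.075,0,.0426),foot=(-.055,0,.022),stopTopC=(.146,0,.091),lowplate=(-.14,0,.042)).items():
    P=G(*a);q=proj("top",P);print(n,P.round(4),q.round(1),((q-[230,140]+.4)*5).round(0),proj("scene",P).round(1))
```

```text
[ 0.612  -0.1629]
[ 0.5421 -0.1844]
[0.4481 0.1242]
[0.5148 0.1448]
[ 0.52922769 -0.01956094  1.87180335] 107.24643211592735 [-70.4 -23.   71.1  20.8  68.8  22.5 -69.5 -20.3]
roller [ 0.56127986 -0.11526645  0.082     ] in gauge -0.10090533123688675 -0.002236082750521135
nest [0.4981 0.0807 0.098 ] [277.8 180.7] [241. 205.] [339.2 195. ]
crest [0.507  0.0521 0.0676] [289.7 179.1] [301. 198.] [326.3 203. ]
foot [ 0.5455 -0.0721  0.047 ] [337.2 166.7] [538. 135.] [275.5 198.7]
stopTopC [0.4859 0.1199 0.116 ] [261.4 184.2] [159. 223.] [357.1 192.2]
lowplate [ 0.5707 -0.1533  0.067 ] [368.7 156.4] [696.  84.] [243.5 185.1]
```

```bash
cat >> h.py <<'E'
def gauge(q): 
    x,y,t=q;c,s=np.cos(t),np.sin(t)
    return lambda a,b,z:np.array([x+c*a-s*b,y+s*a+c*b,z+.025])
E
python3 - <<'E'
from h import *
u=lambda a,b:(230+a/5-.4,140+b/5-.4)
from scipy.optimize import least_squares
P=[((-.1625,-.0375,.007),(705,22)),((-.1625,.0375,.007),(745,150)),((.1625,.0375,.007),(165,315)),((.1625,-.0375,.007),(130,190)),
((.14,-.025,.091),(158,172)),((-.142,-.0165,.042),(708,50)),((-.142,.0165,.042),(720,110)),((.222,0,.087),(20,247)),((.1935,0,.087),(78,247))]
f=lambda q:np.concatenate([proj("top",gauge(q)(*a))-u(*p) for a,p in P])
r=least_squares(f,[.53,-.02,1.87],loss="soft_l1");q=r.x;print(q,np.degrees(q[2]),f(q).round(1).tolist())
np.save("g.npy",q);g=gauge(q);x,y,t=q;c,s=np.cos(t),np.sin(t)
p=onz("top",u(626,95),.082);d=p[:2]-[x,y];print("roller",p,"in gauge",d@[c,s],d@[-s,c])
for a in [(-.175,0,.05),(-.137,0,.05),(-.102,0,.05),(-.055,0,.022),(.075,0,.0426),(.105,0,.073)]: print(a,g(*a).round(4))
E
```

```text
[ 0.53049497 -0.02214888  1.86765282] 107.00862405051163 [1.4, -0.7, 1.5, 0.0, 0.7, 0.4, 0.3, -1.5, 0.8, -0.7, -2.5, 0.4, -1.2, 0.3, -0.7, 3.1, -1.2, -0.0]
roller [ 0.56127986 -0.11526645  0.082     ] in gauge -0.09804973515811606 -0.0022000333587757284
(-0.175, 0, 0.05) [ 0.5817 -0.1895  0.075 ]
(-0.137, 0, 0.05) [ 0.5706 -0.1532  0.075 ]
(-0.102, 0, 0.05) [ 0.5603 -0.1197  0.075 ]
(-0.055, 0, 0.022) [ 0.5466 -0.0747  0.047 ]
(0.075, 0, 0.0426) [0.5086 0.0496 0.0676]
(0.105, 0, 0.073) [0.4998 0.0783 0.098 ]
```

Emit:
play_rows([
  [0.0255, -0.05, 0],
  [0.0255, -0.05, 0],
  [0.0255, -0.05, 0],
  [0.0255, -0.05, 0],
  [0.0255, -0.05, 0],
  [0.0255, -0.05, 0],
  [0.0255, -0.05, 0],
  [0.0255, -0.05, 0],
], turn=[-3.5, -3.5, -3.5, -3.5, -3.5, -3.5, -3.5, -3.5], hand=0)

```text
time: 2.6
tool_pos: [0.379, 0.1985, 0.2317]
tool_rot: [0.001, 0.377, 0.926, 0.0]
contact_force: [1.2, 0.7, 0.3]
gripper_width: -0.001
grasp_force: 0.0
```

Emit:
play_rows([
  [0.0255, -0.05, 0],
  [0.0255, -0.05, 0],
  [0.0255, -0.05, 0],
  [0.0255, -0.05, 0],
  [0.0255, -0.05, 0],
  [0.0255, -0.05, 0],
  [0.0255, -0.05, 0],
  [0.0255, -0.05, 0],
], turn=[-3.6, -3.6, -3.6, -3.6, -3.6, -3.6, -3.6, -3.6])

```text
time: 3.6
tool_pos: [0.5831, -0.2017, 0.2314]
tool_rot: [0.0, 0.596, 0.803, 0.0]
contact_force: [0.4, 0.8, -0.1]
gripper_width: -0.004
grasp_force: 0.0
```

Emit:
play_rows([
  [0, 0, -0.02],
  [0, 0, 0],
], turn=[0, 0])

```text
time: 3.85
tool_pos: [0.5809, -0.199, 0.2083]
tool_rot: [-0.003, 0.595, 0.804, -0.0]
contact_force: [-0.3, -0.2, 0.4]
gripper_width: 0.004
grasp_force: 0.0
```

```bash
cat >> h.py <<'E'
def wpose():
    s=state(); T=np.eye(4);T[:3,:3]=R(s["tool_rot"]);T[:3,3]=s["tool_pos"];c=camera_info("wrist")
    return np.array(c["camera_matrix"]),T@np.array(c["mount"])
def wproj(KM,p):
    K,M=KM;q=K@(M[:3,:3].T@(np.array(p)-M[:3,3]));return q[:2]/q[2]
def wonz(KM,px,z):
    K,M=KM;d=M[:3,:3]@np.linalg.solve(K,[px[0],px[1],1.]);return M[:3,3]+d*(z-M[2,3])/d[2]
E
python3 - <<'E'
from h import *
KM=wpose();f=grab_frame("wrist")[:,:,::-1].copy();np.save("KM.npy",np.array(KM,dtype=object),allow_pickle=True);cv2.imwrite("pics/w0raw.png",f)
g=gauge(np.load("g.npy"))
for b,z in((.0165,.042),(-.0165,.042)):
    a1=wproj(KM,g(-.142,b,z));a2=wproj(KM,g(-.055,b,z));cv2.line(f,tuple(int(v) for v in a1),tuple(int(v) for v in a2),(0,0,255),1)
for p,z in(((-.1625,-.0375),.007),((-.1625,.0375),.007),((-.102,0),.092)):
    a=wproj(KM,g(*p,z));cv2.circle(f,tuple(int(v) for v in a),3,(0,255,0),1);print(a.round(1))
cv2.imwrite("pics/w0.png",f)
for n in("roller","gauge"): print(n,[(round(d["p"],2),np.round(d["location"],1).tolist(),int(d["region"].sum()),np.ptp(np.argwhere(d["region"]),axis=0),np.argwhere(d["region"]).min(0)) for d in trace("wrist",n)[:3]])
E
```

```text
[365.5 155.1]
[282.1 155.1]
[325.3  77.7]
roller [(0.41, [311.5, 79.5], 10077, array([151,  92]), array([  0, 279]))]
gauge [(0.8, [309.1, 77.1], 10342, array([152,  92]), array([  0, 279]))]
```

View pics/w0.png

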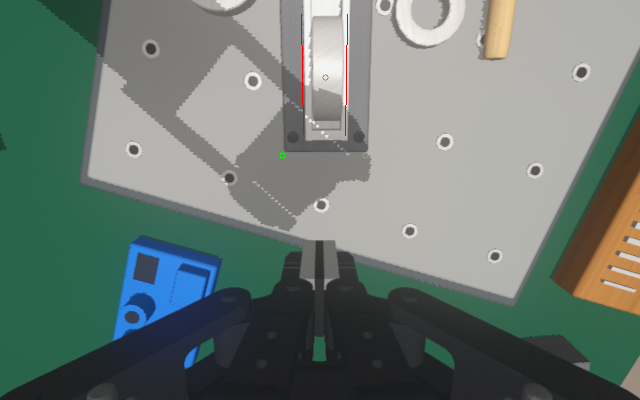

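The base's near corners show at (284,152) and (369,151), against predictions of (282,155) and (365.5,155). That puts the gauge about 3 mm further uphill and 3 mm toward +x. The roller (327,70) is next to the end plate. I'll line up behind the end plate and descend.

Emit:
play_rows([
  [0.0023, 0.0016, -0.02],
  [0.0023, 0.0016, -0.03],
  [0, 0, -0.03],
  [0, 0, -0.025],
  [0, 0, -0.02],
  [0, 0, -0.01],
  [0, 0, 0],
  [0, 0, 0],
], turn=[0, 0, 0, 0, 0, 0, 0, 0])

```text
time: 5.0
tool_pos: [0.5878, -0.197, 0.0776]
tool_rot: [0.001, 0.595, 0.804, 0.0]
contact_force: [1.2, -0.5, 0.1]
gripper_width: -0.002
grasp_force: 0.0
```

Run:
```python
from h import *
q=np.load("g.npy");q[:2]=[.5322,-.0184];np.save("g2.npy",q);s=state()
d=s["tool_pos"][:2]-q[:2];c,n=np.cos(q[2]),np.sin(q[2]);print(s["tool_pos"],d@[c,n],d@[-n,c])
KM=wpose();f=grab_frame("wrist")[:,:,::-1];cv2.imwrite("pics/w1.png",f)
```

```text
[ 0.58783221 -0.19699711  0.07756505] -0.18705869826194824 -0.0009564449045981541
```

View pics/w1.png

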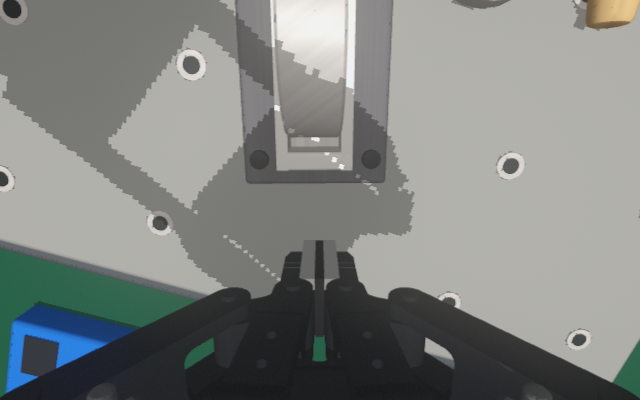

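The picture shows the fingertips at column 319 and the gutter's middle at about column 316, so they're centred to about 1.5 mm. The roller's back is at row 138. I'll push slowly.

Emit:
play_rows([
  [-0.0017, 0.0046, -0.001],
  [-0.0017, 0.0046, -0.001],
  [-0.0015, 0.0048, 0],
  [-0.0015, 0.0048, 0],
  [-0.0015, 0.0048, 0],
  [-0.0015, 0.0048, 0],
  [-0.0012, 0.0038, 0],
  [-0.0012, 0.0038, 0],
], turn=[0, 0, 0, 0, 0, 0, 0, 0])

```text
time: 6.05
tool_pos: [0.5751, -0.1604, 0.0743]
tool_rot: [0.0, 0.595, 0.804, -0.0]
contact_force: [-0.8, -0.0, 0.2]
gripper_width: 0.001
grasp_force: 0.0
```

Emit:
play_rows([
  [-0.0012, 0.0038, 0],
  [-0.0012, 0.0038, 0],
  [-0.0012, 0.0038, 0],
  [-0.0015, 0.0048, 0],
  [-0.0015, 0.0048, 0],
  [-0.0018, 0.0057, 0],
  [-0.0018, 0.0057, 0],
  [-0.0018, 0.0057, 0],
], turn=[0, 0, 0, 0, 0, 0, 0, 0])

```text
time: 7.05
tool_pos: [0.563, -0.1221, 0.0743]
tool_rot: [-0.0, 0.595, 0.804, -0.0]
contact_force: [-0.1, -0.3, -0.2]
gripper_width: 0.002
grasp_force: 0.0
```

Run:
```python
from h import *
q=np.load("g2.npy");s=state()
d=s["tool_pos"][:2]-q[:2];c,n=np.cos(q[2]),np.sin(q[2]);print(s["tool_pos"],s["contact_force"],d@[c,n],d@[-n,c])
f=grab_frame("wrist")[:,:,::-1];g=grab_frame("scene")[:,:,::-1]
o=np.zeros((600,640,3),np.uint8);o[:340]=f[:340];o[340:600,:]=cv2.resize(g[160:240,215:412],(640,260));cv2.imwrite("pics/w2.png",o)
```

```text
[ 0.56303933 -0.12208024  0.07428124] [-0.13372273 -0.34344184 -0.20834999] -0.10816632726259484 0.0008376545429226341
```

View pics/w2.png

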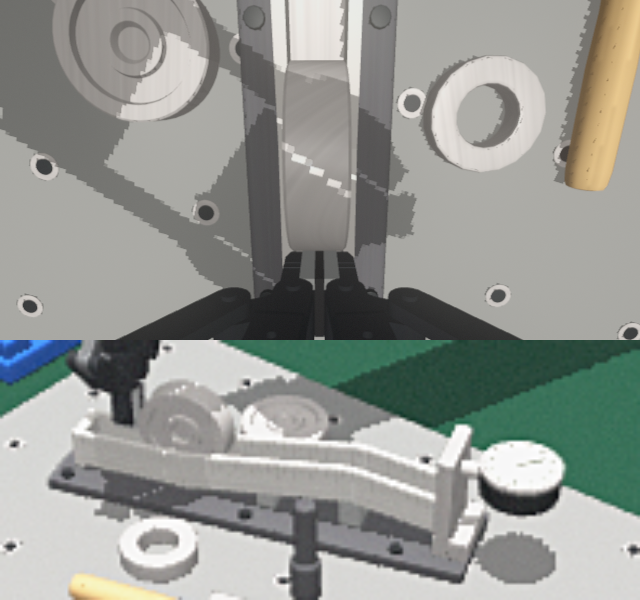

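The fingertips are centred on the roller (columns 283–352) and pushing it along; in the scene crop it's at the foot of the ramp. I'll carry on up the ramp, rising with it.

Emit:
play_rows([
  [-0.0018, 0.0057, 0],
  [-0.0018, 0.0057, 0.0009],
  [-0.0018, 0.0057, 0.0009],
  [-0.0018, 0.0057, 0.001],
  [-0.0018, 0.0057, 0.001],
  [-0.0018, 0.0057, 0.001],
  [-0.0018, 0.0057, 0.001],
  [-0.0018, 0.0057, 0.001],
], turn=[0, 0, 0, 0, 0, 0, 0, 0])

```text
time: 8.15
tool_pos: [0.5487, -0.0765, 0.0812]
tool_rot: [-0.0, 0.595, 0.804, -0.0]
contact_force: [1.4, -2.1, 0.5]
gripper_width: -0.003
grasp_force: 0.7
```

Emit:
play_rows([
  [-0.0018, 0.0057, 0.001],
  [-0.0018, 0.0057, 0.001],
  [-0.0018, 0.0057, 0.001],
  [-0.0018, 0.0057, 0.001],
  [-0.0018, 0.0057, 0.001],
  [-0.0018, 0.0057, 0.001],
  [-0.0018, 0.0057, 0.001],
  [-0.0018, 0.0057, 0.001],
], turn=[0, 0, 0, 0, 0, 0, 0, 0])

```text
time: 9.15
tool_pos: [0.5343, -0.031, 0.0892]
tool_rot: [0.0, 0.595, 0.804, -0.0]
contact_force: [-0.3, -1.7, 0.7]
gripper_width: -0.0
grasp_force: 0.7
```

Run:
```python
from h import *
q=np.load("g2.npy");s=state()
d=s["tool_pos"][:2]-q[:2];c,n=np.cos(q[2]),np.sin(q[2]);print(s["tool_pos"],s["contact_force"],d@[c,n],d@[-n,c])
f=grab_frame("wrist")[:,:,::-1];g=grab_frame("scene")[:,:,::-1]
o=np.zeros((600,640,3),np.uint8);o[:340]=f[:340];o[340:600,:]=cv2.resize(g[160:240,215:412],(640,260));cv2.imwrite("pics/w3.png",o)
```

```text
[ 0.53426985 -0.03096171  0.08916579] [-0.25712765 -1.69201599  0.7462078 ] -0.01261773309533933 0.0016951808187838533
```

View pics/w3.png

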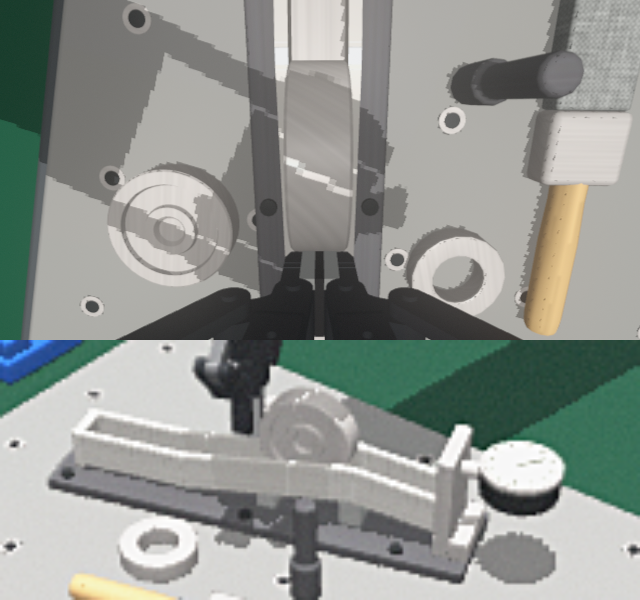

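The roller is halfway up the ramp, still centred (columns 284–353), with pushing force around 2 N. Next is the crest.

Emit:
play_rows([
  [-0.0018, 0.0057, 0.001],
  [-0.0018, 0.0057, 0.001],
  [-0.0018, 0.0057, 0.001],
  [-0.0018, 0.0057, 0.001],
  [-0.0018, 0.0057, 0.001],
  [-0.0018, 0.0057, 0.001],
  [-0.0018, 0.0057, 0.001],
  [-0.0015, 0.0048, 0],
], turn=[0, 0, 0, 0, 0, 0, 0, 0])

```text
time: 10.25
tool_pos: [0.52, 0.014, 0.096]
tool_rot: [-0.0, 0.595, 0.804, 0.0]
contact_force: [0.2, 0.3, -0.9]
gripper_width: -0.002
grasp_force: 0.0
```

Emit:
play_rows([
  [-0.0012, 0.0038, 0],
  [-0.0012, 0.0038, 0],
  [-0.0009, 0.0029, 0],
  [0, 0, 0],
  [0, 0, 0],
  [0, 0, 0],
], turn=[0, 0, 0, 0, 0, 0])

```text
time: 11.0
tool_pos: [0.5171, 0.0237, 0.0961]
tool_rot: [0.0, 0.595, 0.804, 0.0]
contact_force: [0.3, -0.9, -0.4]
gripper_width: -0.003
grasp_force: 0.0
```

Run:
```python
from h import *
q=np.load("g2.npy");s=state()
d=s["tool_pos"][:2]-q[:2];c,n=np.cos(q[2]),np.sin(q[2]);print(s["tool_pos"],s["contact_force"],d@[c,n],d@[-n,c])
f=grab_frame("wrist")[:,:,::-1];g=grab_frame("scene")[:,:,::-1]
o=np.zeros((600,640,3),np.uint8);o[:340]=f[:340];o[340:600,:]=cv2.resize(g[160:240,215:412],(640,260));cv2.imwrite("pics/w4.png",o)
```

```text
[0.5170637  0.02373922 0.09614494] [ 0.34626567 -0.91622729 -0.35328951] 0.04472368667895356 0.0021478706599956134
```

View pics/w4.png

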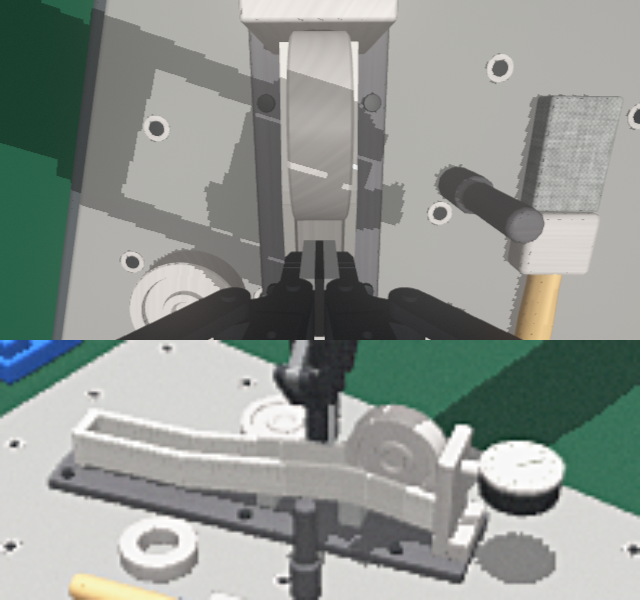

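The roller sits in the nest against the backstop (its top edge at row 30, touching the stop at row 22), and there's a clear gap to the fingertips at row 240. Now I'll lift and head for the readout.

Emit:
play_rows([
  [0.0005, -0.002, 0.02],
  [0, 0, 0.04],
  [0, 0, 0.04],
  [0, 0, 0.03],
  [0.002, 0.05, 0],
  [0.002, 0.05, 0],
  [0.002, 0.05, 0],
  [0.002, 0.05, 0],
], turn=[0, 0, 0, 0, 0, 0, 0, 0])

```text
time: 12.1
tool_pos: [0.5255, 0.2234, 0.2262]
tool_rot: [0.0, 0.595, 0.804, 0.0]
contact_force: [1.3, -0.7, 0.1]
gripper_width: -0.003
grasp_force: 0.0
```

Emit:
play_rows([
  [0.003, 0.05, -0.01],
  [0.003, 0.05, -0.02],
  [0, 0.02, -0.02],
  [0, 0, 0],
  [0, 0, 0],
], turn=[0, 0, 0, 0, 0])

```text
time: 12.72
tool_pos: [0.5319, 0.3413, 0.1767]
tool_rot: [0.0, 0.595, 0.804, 0.0]
contact_force: [0.3, -0.7, 0.3]
gripper_width: -0.0
grasp_force: 0.0
```

Run:
```python
from h import *
KM=wpose();s=state();print(s["tool_pos"],s["tool_rot"])
f=grab_frame("wrist")[:,:,::-1].copy()
for n in("measure_key_top","measure_key"): print(n,[(round(d["p"],2),np.round(d["location"],1).tolist(),int(d["region"].sum()),wonz(KM,d["location"],.056).round(4)) for d in trace("wrist",n)[:3]])
for p,col in(((.518,.409,.058),(0,0,255)),((.506,.343,.058),(255,0,0))):
    a=wproj(KM,p);print(a.round(1));cv2.circle(f,tuple(int(v) for v in a),3,col,1)
cv2.imwrite("pics/w5.png",f)
```

```text
[0.53185912 0.34131663 0.17674061] [2.92641111e-04 5.94997695e-01 8.03727343e-01 1.27555218e-04]
measure_key_top [(0.76, [331.6, 91.6], 1999, array([0.5188, 0.4145, 0.056 ]))]
measure_key [(0.87, [333.2, 96.0], 2036, array([0.5208, 0.412 , 0.056 ]))]
[328.2  99. ]
[286.8 181.4]
```

View pics/w5.png

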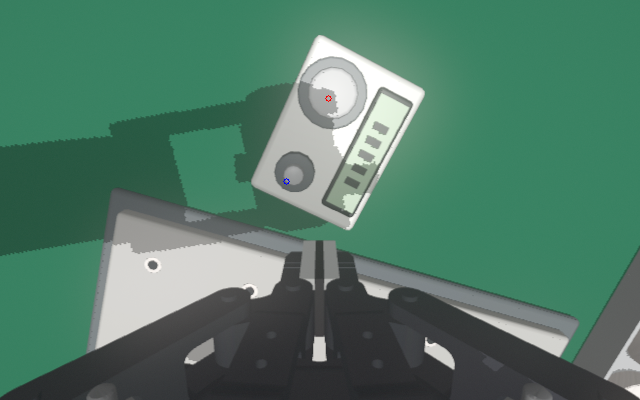

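The large key's top is at (334,90), its collar at (332,93), and the small key at (293,175). That puts the large key at about (0.520, 0.415), so I'll move above it and descend.

Emit:
play_rows([
  [-0.004, 0.0245, -0.01],
  [-0.004, 0.025, -0.03],
  [-0.004, 0.025, -0.03],
  [0, 0, -0.03],
  [0, 0, -0.009],
  [0, 0, 0],
  [0, 0, 0],
], turn=[0, 0, 0, 0, 0, 0, 0])

```text
time: 13.75
tool_pos: [0.5205, 0.4169, 0.0689]
tool_rot: [0.0, 0.595, 0.804, 0.001]
contact_force: [0.0, -0.5, 1.1]
gripper_width: -0.001
grasp_force: 0.0
```

Emit:
play_rows([
  [0, 0, -0.004],
  [0, 0, -0.004],
  [0, 0, -0.003],
  [0, 0, 0],
], turn=[0, 0, 0, 0])

```text
time: 14.25
tool_pos: [0.5197, 0.4163, 0.0563]
tool_rot: [0.0, 0.595, 0.804, 0.0]
contact_force: [-0.9, -0.0, 1.8]
gripper_width: 0.002
grasp_force: 1.2
```

Emit:
play_rows([
  [0, 0, -0.002],
  [0, 0, -0.002],
  [0, 0, 0],
  [0, 0, 0],
], turn=[0, 0, 0, 0])

```text
time: 14.75
tool_pos: [0.5197, 0.4164, 0.0525]
tool_rot: [0.0, 0.595, 0.804, 0.0]
contact_force: [-0.3, -0.7, 4.4]
gripper_width: -0.001
grasp_force: 2.3
```

Emit:
play_rows([
  [0, 0, -0.001],
  [0, 0, 0],
  [0, 0, 0],
], turn=[0, 0, 0])

```text
time: 15.12
tool_pos: [0.5198, 0.4164, 0.052]
tool_rot: [0.0, 0.595, 0.804, 0.0]
contact_force: [-1.5, -3.0, 7.9]
gripper_width: -0.001
grasp_force: 3.8
```

The force is 7.9 N, above the 5 N hold, so the key is fully down. Releasing it.

Emit:
play_rows([
  [0, 0, 0.005],
  [0, 0, 0.02],
  [0, 0, 0.04],
  [0, 0, 0.04],
  [0, 0, 0.03],
  [0, 0, 0],
  [0, 0, 0],
], turn=[0, 0, 0, 0, 0, 0, 0])

```text
time: 16.0
tool_pos: [0.5188, 0.4161, 0.185]
tool_rot: [-0.0, 0.595, 0.804, -0.001]
contact_force: [0.7, -0.2, -0.6]
gripper_width: -0.003
grasp_force: 0.0
```

Run:
```python
from h import *
g=grab_frame("scene")[:,:,::-1];f=grab_frame("top")[:,:,::-1]
o=np.zeros((600,640,3),np.uint8);o[:300]=cv2.resize(g[160:320,215:515],(640,300));o[300:]=cv2.resize(f[120:240,134:390],(640,300));cv2.imwrite("pics/end.png",o)
```

```text
(no output)
```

View pics/end.png

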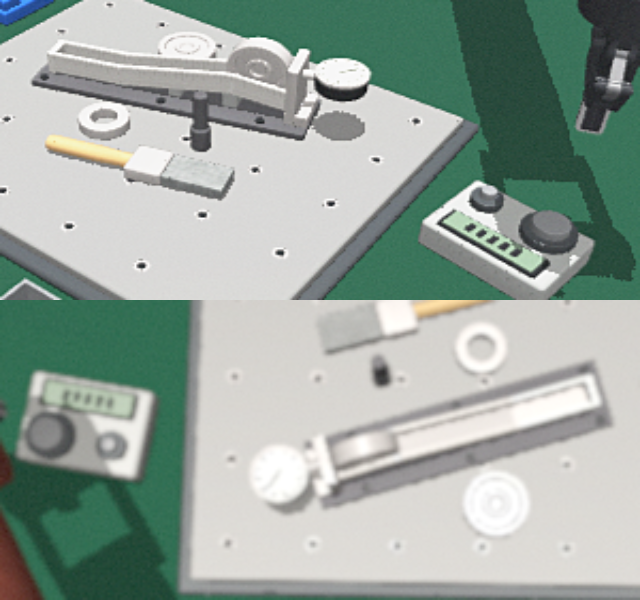

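The roller is still in the nest against the backstop (scene crop (258,65)). The key is up, the bystanders haven't moved, and the arm is clear.

```bash
python3 -c "
from plant import *
print(job_done())"
```

```text
the job is handed in; nothing more can be done
None
```

The roller rests in the nest against the backstop, the large key was pressed fully down (7.9 N at the bottom) and released, the small key and bystanders were left alone, and the job is handed in at about 16 s; no verdict came back.

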